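# Lock the grinding jar into the mill

### The arm

A 6-joint arm with a two-finger parallel gripper is mounted at the origin on the work surface. World frame = base frame: x ahead of the robot, y to its left, z up, the work surface at z = 0. Lengths are in mm, angles in rad, forces in N, time in s.
With the tool pointing down it reaches from about 350 to 775 mm from the base axis. Payload 7.3 kg.
Tool frame: the origin (TCP) lies on the centre line of the jaws, within the pads' length; the fingertips stand finger_overhang ahead of it and the grasp point (between the pads) lies 8 mm behind it (finger_overhang is the distance from the TCP to the fingertips, in mm); z points along the fingers, y is the line along which they close (so a half turn about z gives the same grasp; the last joint's range is limited). The gripper opens to 92 mm and grips with 3 to 60 N. Pads are 19 mm wide; open, the fingers measure 130 mm over their backs; the gripper's body (75 mm by 190 mm) begins 47 mm behind the grasp point.
Start: joints at [1.144, 0.342, 1.524, -0, 1.275, -0.146], TCP at [145.475, 504.461, 237.741] pointing down, gripper open.
Joint ranges: [-2.53, 2.53], [-0.77, 2.02], [0.04, 2.7], [-1, 4.14], [0.28, 2.66], [-3.11, 3.11]. Speed limits (rad/s): [2.57, 2.57, 3.14, 3.14, 3.14, 3.14].

### API

Orientations are given as [roll, pitch, yaw] about the fixed x, y, z axes, in that order (R = Rz(yaw) Ry(pitch) Rx(roll)).
In Python, from plant import get_obs, capture, close_job, finger_overhang gives the robot as it stands.
- The arm moves only by the shell command python3 -m inch 'ROWS'. ROWS is JSON, one flat list of numbers, 7 for each row, row after row: the turn, a rotation vector about the tool's x, y, z scaled (see below), then the shift along the tool's x, y, z scaled (see below), then the closure, from -1 (fully open) to 1 (shut). In form: [ax, ay, az, tx, ty, tz, gripper, ax, ay, az, tx, ty, tz, gripper, ...]. A call has 1 to 10 rows; each row shifts and turns the commanded pose from where the row before left it, along the tool's axes as they then stand; what a row does not reach is not made up. The controller multiplies each number of a shift by 0.8 m and each number of a turn by 1.5 rad. A row lasts 1/12 s, in which the tool goes at most 41.7 mm and 7.16 degrees, less where a joint would pass 70% of its speed; a pose out of reach is approached as far as the arm can. A call with a number of a shift or a turn outside -1 to 1 is refused whole. A call with a gripper value outside its range is refused whole. The fingers move at their own pace and stop on an object; the grip force is fixed at half the most. Time passes only in rows, so rows that do not move let the fingers close. It gives the time, the measured TCP pose, the force, the opening and the grip force at its end, in the units of the state.
- get_obs(): the state, without advancing time (a new reading comes with each control period).
- capture(name): name is "scene" or "top" or "wrist"; returns a dict with "image" (400x640x3 uint8, red, green, blue), "mtx" (3x3 intrinsics, pixels), "pose" (4x4, takes a point from camera to world coordinates). Camera axes: x right, y up, looking along -z (the intrinsics and any distortion apply to the point x, -y, -z); pixel columns grow to the right and rows downward; lengths in mm; the calibration is good to about 2 mm. A picture is of the moment at which its call begins. There is no depth.
- close_job(): hands the job in; it is judged then, once.
The state is a dict: "time": time; "joint_positions": joint angles; "dq": joint speeds; "tau": joint torques, N m; "tool_pos": TCP position; "tcp_rot": TCP orientation; "contact_force": force on the tool from outside, world axes, zero at the start; "moment": the same for the moment, N m; "grip_width": finger opening in mm; "finger_force": force on a finger pad.
Only numpy, scipy, OpenCV 4.12 (cv2) and the standard library are available. Lean on these libraries where they do the work, as an engineer would, in place of code of your own. Each camera call takes 0.05 s, during which the arm holds its last target. There are 200 camera calls.

### The job

Carry the steel grinding jar by its handle loop to the mill, with the mill's head passing inside the loop, and lock it into the bayonet collar under the head: both pins up through the entry slots, turned anticlockwise seen from above, and settled down into the notches. Feel for the slots gently, never forcing the pins against the collar, keep the jar upright, let go so that the jar hangs locked and still, and leave the other things on the bench alone.

Things in the scene. Friction and masses are not known exactly. Their poses are not given: they have to be found in the camera images.
- jar_grip (a point): Centre of the black grip bar on top of the jar's stiff handle loop: 16 mm thick (its x), 62 mm long (its y), 14 mm high; z up. The loop lies in the jar's y-z plane; its legs are 8 mm rods 54 mm either side of the jar's axis, from 145 mm below this point up to the bar. Jar's underside 175 mm below.
- jar_pins (a point): On the jar's axis at the height of its two bayonet pins, 103 mm below the grip's centre, 72 mm above the underside. Pins: 8 mm round rods along the jar's x axis, one each way, ends 35 mm from the axis. The neck around them is 46 mm across, its tapered top 8 mm above this point.
- jar: The closed steel grinding jar, one rigid piece of about 0.4 kg (0.3 to 0.55), standing on the bench; body 68 mm across, 46 mm high, then neck and pins, under the handle loop. Origin at the centre of its underside, axes as for the grip.
- mill: Fixed mill, origin on the bench under the head's vertical axis. White housing 150 x 170 mm, 164 mm high, begins 105 mm to +x of the axis; an arm 36 mm wide, its top level with the head's, reaches forward (-x) to the head. So the jar comes in under the head from the -x side, loop upright and across that way. More than 30 N between jar and mill counts as forcing.
- head_top (a point): Centre of the flat top of the mill's round aluminium head (76 mm across), 165 mm above the bench and 50 mm above the collar's underside. The jar's grip bar must pass above it, fingertips included; with the jar locked the grip's centre is 63 mm above this point.
- socket (a point): Centre of the underside of the steel collar below the head, 115 mm above the bench; z up, axes as for the mill (not the collar's turn). The collar is a ring, bore 50 mm (2 mm play round the neck), 66 mm outside, 32 mm high. A pin that misses its entry meets the flat underside with pin centres 4 mm below this point.
- run (a point): On the axis 18 mm above the collar's underside: pin height for the turn (16 to 22 mm is free). Two J slots 180 degrees apart cut right through the collar: 11 mm wide entry open below; level run going anticlockwise (from above); at its end a 11 mm wide notch, centre 45 degrees from the entry's, far side = end wall. Its floor is 6 mm below the run's.
- notch (a point): On the axis 10 mm above the collar's underside: pin centre height when locked in the notches. Inside the collar a sprung disc pushes the jar's neck down from pin height 8 mm above the underside on, with 2.5 N plus 0.25 N per mm.
- entry (a point): On the axis 4 mm below the collar's underside: pin centre height at first touch. The collar was clamped on by hand, its turn is NOT measured: the entries meet the pins with the jar's x axis anywhere from 8 degrees anticlockwise to 52 clockwise (from above) of the mill's. See it (the slots show in the ring's wall) or feel for it; a pin has 1.5 mm play each side.
- bottle: Bystander: amber bottle 66 mm across, 150 mm high; origin at its underside.
- rack: Bystander: white tube rack 80 x 160 x 59 mm; origin at its underside.
- cup: Bystander: white open cup 72 mm across, 90 mm high; origin at its underside.

How it is judged (in metres and radians):
On the way, in this order (a step that is already met when the one before it is completed fails the run):
1. the jar is lifted off the bench (height (world z) of jar above 0.015 m and contact force between the fingers and jar above 1 N), for 0.2 s.
2. the jar's pins are up inside the collar, at the height of the slots' runs (z of jar_pins in the frame of socket above 0.0135 m and horizontal distance between jar_pins and socket below 0.006 m), for 0.1 s.
At the end, for the whole second after the job is handed in: The jar hangs by its pins in the collar's notches, let go and at rest: pin centres 7.5 to 12.5 mm above the collar's underside (on the run they would be at 16 mm), within 5 mm of the head's axis, upright within 0.08 rad (z of jar_pins in the frame of socket between 0.0075 and 0.0125 m and horizontal distance between jar_pins and socket below 0.005 m and angle between jar's own z axis and vertical below 0.08 rad and linear speed of jar below 0.02 m/s); the robot touches nothing.
It fails at once if the jar is forced against the mill or its collar with more than 30 N (contact force between jar and mill above 30 N).
It fails at once if the jar is tipped more than 0.4 rad (angle between jar's own z axis and vertical above 0.4 rad).
It fails at once if a bystander is pushed more than 20 mm (distance of any of bottle, rack, cup from where it was at the start of the episode above 0.02 m).
It also fails if it takes over 72 s, if anything falls off the work surface, if the arm or the gripper's body presses on something with over 40 N, if the wrist force passes 120 N, or if a joint passes its speed limit or range.

## Working session

There is one attempt and no reset: what is moved stays moved. The work goes in short steps, Python scripts to look and compute and a shell command to move; the robot and the scene stay as the last step left them, time stands still between calls to the robot, and variables do not carry over. Pictures are saved under pics/ and viewed, at most 10 in all, crops included, and the job is handed in when it is done.

```bash
ls; mkdir -p pics
python3 - <<'E'
from plant import *
import cv2,numpy as np
print(get_obs(),finger_overhang)
for n in ("scene","top"):
    c=capture(n);cv2.imwrite(f"pics/{n}0.png",c["image"][:,:,::-1]);print(n,c["mtx"].tolist(),np.round(c["pose"],4).tolist(),[k for k in c])
E
```

```text
pics
{'time': 0.0, 'joint_positions': array([ 1.14401986e+00,  3.42699325e-01,  1.52499045e+00, -1.30841773e-05,
        1.27540469e+00, -1.45988293e-01]), 'dq': array([ 1.21240834e-04,  2.58608588e-03,  8.34192094e-04,  8.29834954e-04,
        9.04214716e-05, -1.01217671e-04]), 'tau': array([-4.55411719e-04, -4.31239843e+01, -2.44222444e+01,  7.18205888e-02,
        5.58702531e-02, -1.42366421e-04]), 'tool_pos': array([145.30124922, 504.09554931, 237.06636831]), 'tcp_rot': array([-3.14010499e+00, -2.06091123e-04,  2.86080815e+00]), 'contact_force': array([0.27888066, 0.2893348 , 0.56089986]), 'moment': array([-0.03064992,  0.05846942,  0.07113557]), 'finger_force': 0.0, 'grip_width': 92.10660147129198} 11.0
scene [[425.15293983139253, 0.0, 317.7626918514078], [0.0, 425.15293983139253, 205.7486637025395], [0.0, 0.0, 1.0]] [[-0.1749, -0.7978, 0.577, 1188.3408], [0.9844, -0.1519, 0.0884, 64.8468], [0.0171, 0.5835, 0.8119, 1167.981], [0.0, 0.0, 0.0, 1.0]] ['image', 'mtx', 'pose']
top [[396.4783765663184, 0.0, 315.027084270435], [0.0, 396.4783765663184, 199.44950393032985], [0.0, 0.0, 1.0]] [[0.0011, 0.9978, -0.0665, 378.4543], [-1.0, 0.0009, -0.0036, -54.6192], [-0.0035, 0.0665, 0.9978, 1444.8921], [0.0, 0.0, 0.0, 1.0]] ['image', 'mtx', 'pose']
```

View pics/scene0.png

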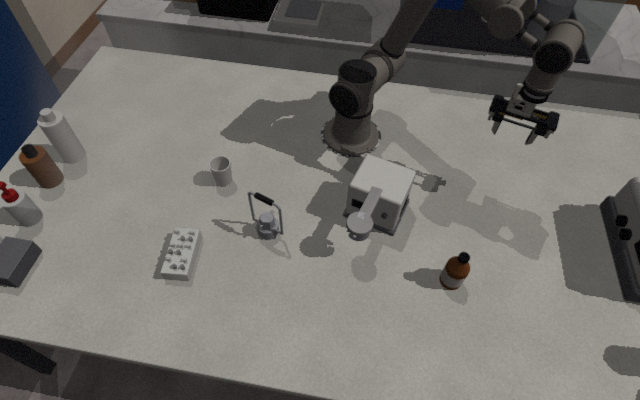

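View pics/top0.png

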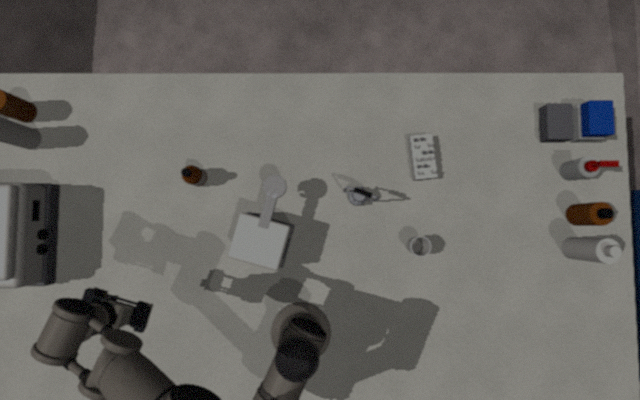

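The scene picture shows the jar's grip at about (263,198), the mill head at (360,222) and the housing behind it. In the top view the grip is near (362,192), the head (275,187), the bottle (192,175), the rack (424,156) and the cup (420,245).

```bash
cat > h.py <<'E'
from plant import *
import cv2,numpy as np
from scipy.spatial.transform import Rotation as R
def ray(c,u,v):
    K=c["mtx"];P=c["pose"];d=np.array([(u-K[0,2])/K[0,0],-(v-K[1,2])/K[1,1],-1.]);return P[:3,3],P[:3,:3]@d
def atz(c,u,v,z):
    o,d=ray(c,u,v);return (o+d*(z-o[2])/d[2])[:3]
def proj(c,p):
    q=c["pose"][:3,:3].T@(np.asarray(p,float)-c["pose"][:3,3]);K=c["mtx"]
    return np.array([K[0,0]*q[0]/-q[2]+K[0,2],K[1,1]*-q[1]/-q[2]+K[1,2]])
E
python3 - <<'E'
from h import *
t=capture("top");s=capture("scene")
for n,c,u,v,z in [("grip",t,362,192,175),("grip",s,263,198,175),("head",t,275,187,165),("head",s,360,222,165),("housing",t,262,241,164),("bottle",t,192,175,150),("rack",t,424,156,59),("cup",t,420,245,90)]: print(n,np.round(atz(c,u,v,z)))
a=t["image"][150:280,220:420];b=s["image"][150:270,230:430]
a=cv2.resize(a,(800,520),interpolation=cv2.INTER_CUBIC);b=cv2.resize(b,(800,480),interpolation=cv2.INTER_CUBIC)
cv2.imwrite("pics/topc.png",a[:,:,::-1]);cv2.imwrite("pics/scenec.png",b[:,:,::-1])
E
```

```text
grip [ 487. -201.  175.]
grip [ 485. -205.  175.]
head [504.  80. 165.]
head [509.  83. 165.]
housing [330. 120. 164.]
bottle [545. 355. 150.]
rack [ 625. -434.   59.]
cup [ 314. -406.   90.]
```

View pics/topc.png

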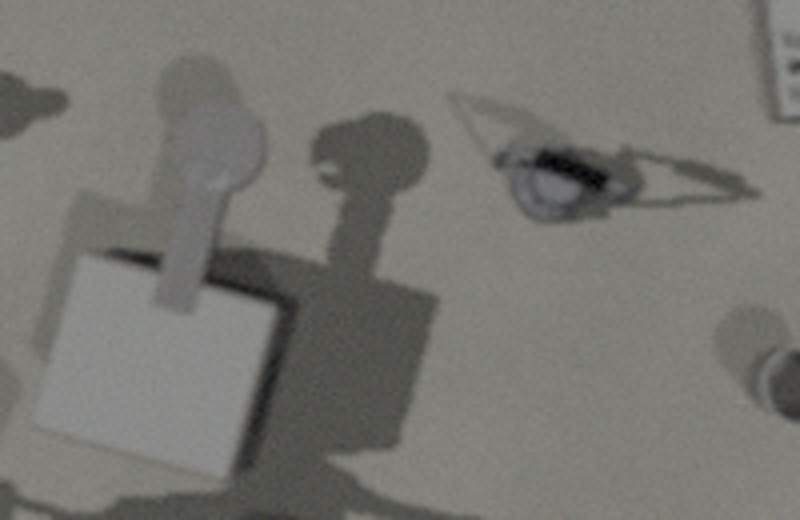

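View pics/scenec.png

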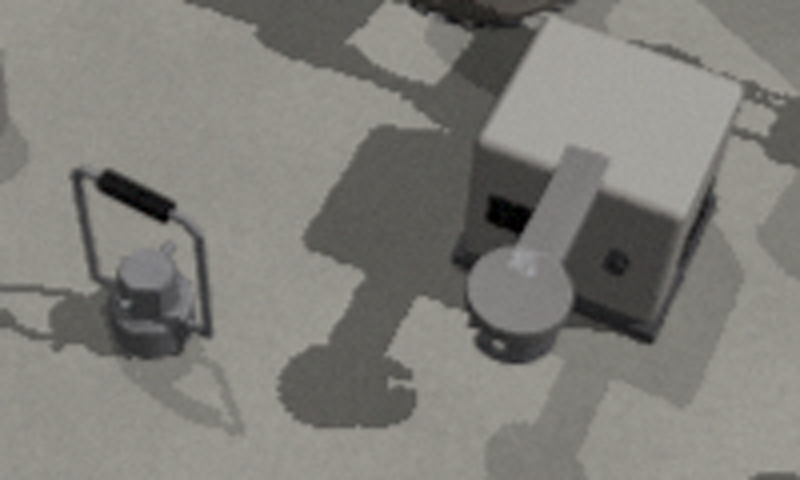

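The crops give the bar from (540,155) to (607,182) and the head centre at (218,148). The mill's arm is tilted about 15° (mill x yaw ≈165°) and the jar yaw is about -22°. There is a slot-like bright spot at (497,343) in the scene crop, so I'll zoom there and read the wrist camera's mounting.

Run:
```python
from h import *
I=[];
for _ in range(12): c=capture("scene");I.append(c["image"].astype(float))
im=np.mean(I,0)
h=atz(c,360,222,165)
# fit head circle quickly: overlay model
u0,v0=335,205;S=12
z=cv2.resize(im[v0:v0+45,u0:u0+60],None,fx=S,fy=S,interpolation=cv2.INTER_CUBIC)
z=np.clip((z-z.min())*1.6,0,255).astype(np.uint8)
A=[0,0]
for H,col,zz,r in [((506,81),(0,255,0),165,38),((506,81),(255,0,0),115,33)]:
    for a in range(-180,180,15):
        p=proj(c,[H[0]+r*np.cos(np.radians(a)),H[1]+r*np.sin(np.radians(a)),zz]);q=((p-[u0,v0]+.5)*S).astype(int)
        cv2.circle(z,tuple(q.tolist()),2,col,-1)
        if zz==115 and abs(a)<100: cv2.putText(z,str(a),tuple((q+[3,12]).tolist()),0,.4,(255,255,0),1)
cv2.imwrite("pics/col.png",z[:,:,::-1])
w=capture("wrist");o=get_obs()
T=np.eye(4);T[:3,:3]=R.from_euler("xyz",o["tcp_rot"]).as_matrix();T[:3,3]=o["tool_pos"]
print(np.round(np.linalg.inv(T)@w["pose"],3).tolist(),w["mtx"].tolist(),o["time"])
```

```text
[[0.0, 0.957, 0.29, 78.646], [1.0, -0.0, 0.0, -0.109], [0.0, 0.29, -0.957, -146.764], [0.0, 0.0, 0.0, 1.0]] [[277.827313341606, 0.0, 320.3888402282629], [0.0, 277.827313341606, 198.93875471986064], [0.0, 0.0, 1.0]] 0.85
```

View pics/col.png

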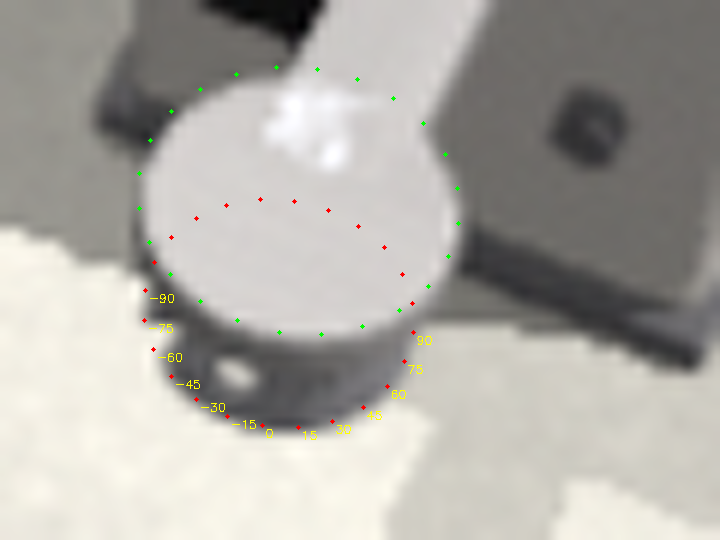

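The head's ellipse sits within about 1.5 mm of the model at (506,81). A bright spot at (237,373) near azimuth -15° and another at (165,335) near -65° hint at the notch and the entry. I'll take one closer look with the wrist camera. First a rise of about 100 mm.

```bash
cat >> h.py <<'E'
def to(pos,az=None,tilt=0):
    o=get_obs();T=R.from_euler("xyz",o["tcp_rot"]).as_matrix();x=T[:,0]
    d=T.T@(np.asarray(pos,float)-o["tool_pos"])
    print("t",round(o["time"],2),"pos",np.round(o["tool_pos"],1),"az",round(np.degrees(np.arctan2(x[1],x[0])),2),"F",np.round(o["contact_force"],1),"M",np.round(o["moment"],2),"w",round(o["grip_width"],1),"ff",round(o["finger_force"],1))
    print("shift units",np.round(d/800,4),"rows>=",round(np.linalg.norm(d)/41.7,1))
    if az is not None:
        a=np.radians(az);t=np.radians(tilt);X=np.array([np.cos(a)*np.cos(t),np.sin(a)*np.cos(t),-np.sin(t)]);Y=np.array([np.sin(a),-np.cos(a),0]);Z=np.cross(X,Y)
        rv=R.from_matrix(T.T@np.c_[X,Y,Z]).as_rotvec();print("rot units",np.round(rv/1.5,4),"deg",np.round(np.degrees(rv),2))
E
python3 -m inch '[0,0,0,0,0,-0.04,-1, 0,0,0,0,0,-0.04,-1, 0,0,0,0,0,-0.04,-1]'; python3 -c "
from h import *
to([601,26,340],-30)"
```

```text
time: 1.1
tool_pos: [145.3, 504.1, 334.7]
tcp_rot: [-3.14, -0.0, 2.861]
contact_force: [0.9, 0.6, -0.8]
grip_width: 91.9
finger_force: 0.0
t 1.1 pos [145.3 504.1 334.7] az 163.91 F [ 0.9  0.6 -0.8] M [-0.01 -0.1   0.02] w 91.9 ff 0.0
shift units [-0.7129 -0.4164 -0.0063] rows>= 15.8
rot units [ 0.0000e+00 -1.2000e-03 -1.9325e+00] deg [ 0.0000e+00 -1.0000e-01 -1.6609e+02]
```

```bash
python3 -m inch '[0,0,0,-0.0396,-0.0231,0,-1, 0,0,0,-0.0396,-0.0231,0,-1, 0,0,0,-0.0396,-0.0231,0,-1, 0,0,0,-0.0396,-0.0231,0,-1, 0,0,0,-0.0396,-0.0231,0,-1, 0,0,0,-0.0396,-0.0231,0,-1, 0,0,0,-0.0396,-0.0231,0,-1, 0,0,0,-0.0396,-0.0231,0,-1, 0,0,0,-0.0396,-0.0231,0,-1]' >/dev/null
python3 -m inch '[0,0,0,-0.0396,-0.0231,0,-1, 0,0,0,-0.0396,-0.0231,0,-1, 0,0,0,-0.0396,-0.0231,0,-1, 0,0,0,-0.0396,-0.0231,0,-1, 0,0,0,-0.0396,-0.0231,0,-1, 0,0,0,-0.0396,-0.0231,0,-1, 0,0,0,-0.0396,-0.0231,0,-1, 0,0,0,-0.0396,-0.0231,0,-1, 0,0,0,-0.0396,-0.0231,0,-1]' >/dev/null
python3 -m inch '[0,0,0.083,0,0,0,-1, 0,0,0.083,0,0,0,-1, 0,0,0.083,0,0,0,-1, 0,0,0.083,0,0,0,-1, 0,0,0.083,0,0,0,-1, 0,0,0.083,0,0,0,-1, 0,0,0.083,0,0,0,-1, 0,0,0.083,0,0,0,-1, 0,0,0.083,0,0,0,-1, 0,0,0.083,0,0,0,-1]' >/dev/null
python3 -m inch '[0,0,0.083,0,0,0,-1, 0,0,0.083,0,0,0,-1, 0,0,0.083,0,0,0,-1, 0,0,0.083,0,0,0,-1, 0,0,0.083,0,0,0,-1, 0,0,0.083,0,0,0,-1, 0,0,0.083,0,0,0,-1, 0,0,0.083,0,0,0,-1, 0,0,0.083,0,0,0,-1, 0,0,0.083,0,0,0,-1]' 
python3 -c "
from h import *
print(get_obs()['joint_positions'])
to([601,26,232],-30,38)"
```

```text
time: 4.27
tool_pos: [601.2, 26.8, 333.6]
tcp_rot: [-3.141, 0.0, 0.365]
contact_force: [-0.1, 0.1, 0.5]
grip_width: 91.7
finger_force: 0.0
[-8.27665434e-02  4.42126519e-01  1.11080519e+00  1.10364019e-04
  1.58880505e+00  1.12337003e+00]
t 4.27 pos [601.2  26.8 333.6] az 20.89 F [-0.1  0.1  0.5] M [-0.13  0.19 -0.04] w 91.7 ff 0.0
shift units [-0.0006  0.0009  0.127 ] rows>= 2.4
rot units [ 0.1961 -0.4122  0.5698] deg [ 16.85 -35.42  48.97]
```

```bash
python3 -m inch '[0,0,0.083,0,0,0.0181,-1, 0,0,0.083,0,0,0.0181,-1, 0,0,0.083,0,0,0.0181,-1, 0,0,0.083,0,0,0.0181,-1, 0,0,0.083,0,0,0.0181,-1, 0,0,0.083,0,0,0.0181,-1, 0,0,0.083,0,0,0.0181,-1]' >/dev/null
python3 -m inch '[0,-0.0737,0,0,0,0,-1, 0,-0.0737,0,0,0,0,-1, 0,-0.0737,0,0,0,0,-1, 0,-0.0737,0,0,0,0,-1, 0,-0.0737,0,0,0,0,-1, 0,-0.0737,0,0,0,0,-1, 0,0,0,0,0,0,-1]'
python3 - <<'E'
from h import *
to([601,26,232],-30,38)
I=[]
for _ in range(6): c=capture("wrist");I.append(c["image"].astype(float))
im=np.mean(I,0);np.save("w.npy",im);np.save("wp.npy",c["pose"])
p=proj(c,[506,81,130]);print(p);u0,v0=(p-[80,55]).astype(int);S=5
z=cv2.resize(im[v0:v0+110,u0:u0+160],None,fx=S,fy=S,interpolation=cv2.INTER_CUBIC)
z=np.clip(z*1.3,0,255).astype(np.uint8)
for r,zz,col in [(38,165,(0,255,0)),(33,115,(255,0,0)),(33,133,(255,0,255))]:
    for a in range(-180,180,15):
        if zz<165 and not -120<=a<=60: continue
        q=((proj(c,[506+r*np.cos(np.radians(a)),81+r*np.sin(np.radians(a)),zz])-[u0,v0]+.5)*S).astype(int)
        cv2.circle(z,tuple(q.tolist()),2,col,-1)
        if zz==115: cv2.putText(z,str(a),tuple((q+[-10,16]).tolist()),0,.4,(255,255,0),1)
cv2.imwrite("pics/w1.png",z[:,:,::-1]);print(u0,v0)
E
```

```text
time: 5.43
tool_pos: [601.4, 25.2, 226.1]
tcp_rot: [3.137, 0.676, -0.506]
contact_force: [0.3, -0.4, -2.9]
grip_width: 91.7
finger_force: 0.0
t 5.43 pos [601.4  25.2 226.1] az -28.98 F [ 0.3 -0.4 -2.9] M [-0.24 -0.22  0.04] w 91.7 ff 0.0
shift units [-0.0053 -0.0006 -0.0051] rows>= 0.1
rot units [0.0103 0.0085 0.0093] deg [0.89 0.73 0.8 ]
[319.03403405 208.4971868 ]
239 153
```

View pics/w1.png

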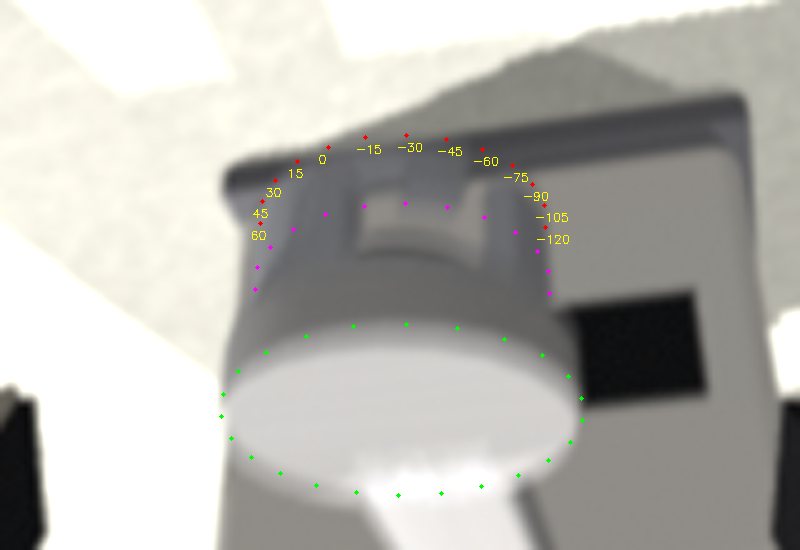

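The upside-down wrist view shows the collar's slot window from x≈358 to 490. The entry, open towards the rim, is on the right (445–490) and the notch is on the left (358–405). I'll sharpen it and overlay the slot model.

Run:
```python
from h import *
c=capture("wrist");im=np.load("w.npy");c["pose"]=np.load("wp.npy")
u0,v0,S=280,172,10
z=cv2.resize(im[v0:v0+40,u0:u0+80],None,fx=S,fy=S,interpolation=cv2.INTER_CUBIC)
g=cv2.createCLAHE(4,(3,3)).apply(cv2.cvtColor(np.clip(z,0,255).astype(np.uint8),cv2.COLOR_RGB2GRAY))
def draw(fe,off):
    z=cv2.cvtColor(g,cv2.COLOR_GRAY2BGR)
    for r,col in ((33,(0,255,0)),(25,(0,0,255))):
        d=np.degrees(np.arcsin(5.5/r));e=fe;n=fe+45
        L=[(e-d,115),(e-d,141)]+[(a,141) for a in np.linspace(e-d,n+d,9)]+[(n+d,141),(n+d,121),(n-d,121),(n-d,127)]+[(a,127) for a in np.linspace(n-d,e+d,6)]+[(e+d,127),(e+d,115)]
        q=[((proj(c,[506+off[0]+r*np.cos(np.radians(a)),81+off[1]+r*np.sin(np.radians(a)),h])-[u0,v0]+.5)*S).astype(int) for a,h in L]
        cv2.polylines(z,[np.array(q)],False,col,1)
    return z
cv2.imwrite("pics/w2.png",np.vstack([draw(-58,(-1,1)),cv2.cvtColor(g,cv2.COLOR_GRAY2BGR)[:200]]))
```

```text
(no output)
```

View pics/w2.png

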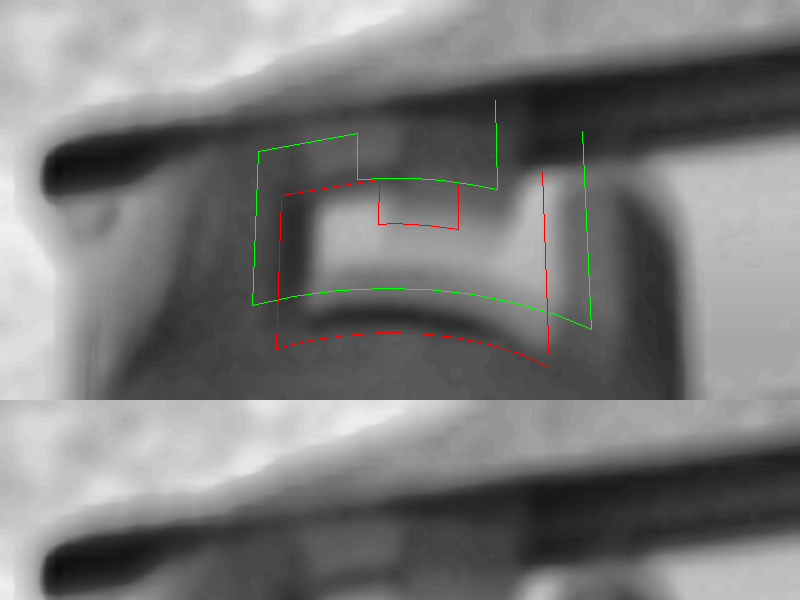

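The model at -58° needs about 6–8° more: the observed notch floor is at x 300–400 against the model's 258–358, and the entry's left edge at about 525 against 497. So the entry azimuth is about -64° and the notch about -19°. Now untilt, yaw and go to the jar.

```bash
python3 -m inch '[0,0.0737,0,0,0,0,-1, 0,0.0737,0,0,0,0,-1, 0,0.0737,0,0,0,0,-1, 0,0.0737,0,0,0,0,-1, 0,0.0737,0,0,0,0,-1, 0,0.0737,0,0,0,0,-1]' >/dev/null
python3 -m inch '[0,0,-0.0806,0,0,-0.005,-1, 0,0,-0.0806,0,0,-0.005,-1, 0,0,-0.0806,0,0,-0.005,-1, 0,0,-0.0806,0,0,-0.005,-1, 0,0,-0.0806,0,0,-0.005,-1, 0,0,-0.0806,0,0,0,-1, 0,0,-0.0806,0,0,0,-1]' >/dev/null
python3 -m inch '[0,0,-0.0806,0,0,-0.005,-1, 0,0,-0.0806,0,0,-0.005,-1, 0,0,-0.0806,0,0,-0.005,-1, 0,0,-0.0806,0,0,-0.005,-1, 0,0,-0.0806,0,0,-0.005,-1, 0,0,-0.0806,0,0,0,-1, 0,0,-0.0806,0,0,0,-1]' >/dev/null
python3 -c "
from h import *
to([486,-203,270],68)"
```

```text
t 7.45 pos [600.9  27.2 274.6] az 68.69 F [ 0.6  0.1 -0.2] M [-0.03  0.11  0.06] w 92.0 ff 0.0
shift units [-0.3203 -0.0292  0.0053] rows>= 6.2
rot units [ 0.0028 -0.0007  0.008 ] deg [ 0.24 -0.06  0.69]
```

```bash
python3 -m inch '[0,0,0,-0.0458,-0.0042,0.0008,-1, 0,0,0,-0.0458,-0.0042,0.0008,-1, 0,0,0,-0.0458,-0.0042,0.0008,-1, 0,0,0,-0.0458,-0.0042,0.0008,-1, 0,0,0,-0.0458,-0.0042,0.0008,-1, 0,0,0,-0.0458,-0.0042,0.0008,-1, 0,0,0,-0.0458,-0.0042,0.0008,-1,0,0,0,0,0,0,-1,0,0,0,0,0,0,-1]' >/dev/null
python3 - <<'E'
from h import *
to([486,-203,167],68)
c=capture("wrist");im=c["image"];p=proj(c,[486,-203,175]);print(p)
u0,v0=(p-[100,70]).astype(int);v0=min(v0,260);z=cv2.resize(im[v0:v0+140,u0:u0+200],None,fx=4,fy=4,interpolation=cv2.INTER_CUBIC)
cv2.imwrite("pics/w3.png",z[:,:,::-1]);print(u0,v0)
# dark bar blob
g=cv2.cvtColor(im,cv2.COLOR_RGB2GRAY);m=np.zeros_like(g);m[max(0,int(p[1])-45):int(p[1])+45,int(p[0])-75:int(p[0])+75]=1
b=((g<45)&(m>0)).astype(np.uint8);n,l,s,ce=cv2.connectedComponentsWithStats(b)
for i in range(1,n):
    if s[i,4]>80:
        pts=np.argwhere(l==i)[:,::-1].astype(np.float32);r=cv2.minAreaRect(pts);bx=cv2.boxPoints(r);W=np.array([atz(c,*q,182)[:2] for q in bx]);print(s[i],r,np.round(W,1).tolist(),W.mean(0))
E
```

```text
t 8.2 pos [ 483.5 -203.8  269.4] az 68.11 F [ 0.2  0.4 -0. ] M [-0.08  0.11  0.06] w 92.0 ff 0.0
shift units [0.0022 0.0021 0.128 ] rows>= 2.5
rot units [0.0021 0.0003 0.0013] deg [0.18 0.03 0.11]
[322.36827832 202.59216096]
222 132
[ 314  171   18   66 1007] ((323.2989501953125, 203.67503356933594), (64.98528289794922, 16.27754020690918), 87.61405944824219) [[490.3, -172.3], [503.4, -176.9], [483.8, -234.2], [469.7, -229.2]] [ 486.7958049  -203.16498934]
```

View pics/w3.png

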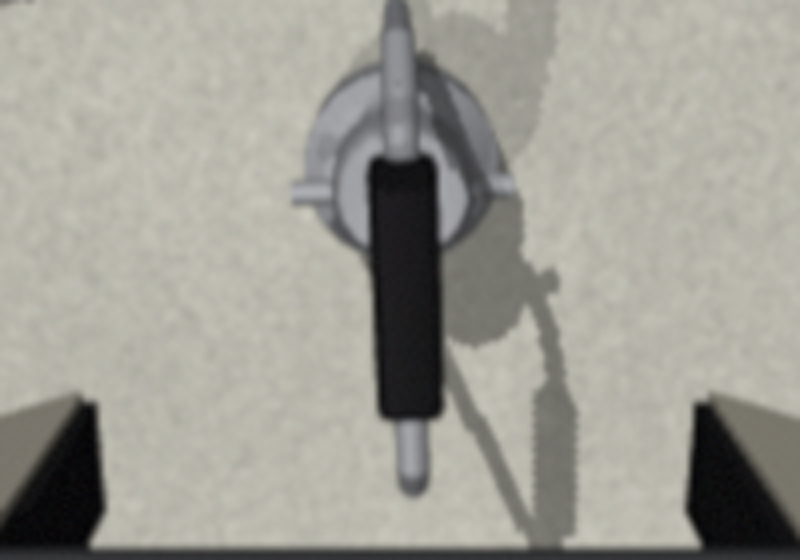

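The bar is centred in view at (323,204) px, giving (486.8,-203.2) at yaw 70°. Its size matches 62×16. Descend and grip.

```bash
python3 -m inch '[0,0,-0.023,0.0022,0.0036,0.02,-1, 0,0,0,0,0,0.036,-1, 0,0,0,0,0,0.036,-1, 0,0,0,0,0,0.026,-1, 0,0,0,0,0,0.010,-1, 0,0,0,0,0,0,-1]' 
python3 -m inch '[0,0,0,0,0,0,1,0,0,0,0,0,0,1,0,0,0,0,0,0,1,0,0,0,0,0,0,1,0,0,0,0,0,0,1,0,0,0,0,0,0,1,0,0,0,0,0,0,1,0,0,0,0,0,0,1]'
python3 -c "
from h import *
to([486.8,-203.2,167],70)"
```

```text
time: 8.75
tool_pos: [487.5, -200.4, 164.3]
tcp_rot: [-3.139, -0.001, 1.229]
contact_force: [-0.4, -0.4, 0.2]
grip_width: 92.2
finger_force: 0.0
time: 9.42
tool_pos: [487.8, -202.3, 165.5]
tcp_rot: [3.142, -0.0, 1.226]
contact_force: [-0.2, -0.3, -0.2]
grip_width: 43.1
finger_force: 0.0
t 9.42 pos [ 487.8 -202.3  165.5] az 70.26 F [-0.2 -0.3 -0.2] M [-0.17  0.07  0.02] w 43.1 ff 0.0
shift units [-0.0015 -0.0007 -0.0018] rows>= 0.0
rot units [ 0.     -0.0001  0.003 ] deg [ 0.   -0.01  0.26]
```

```bash
python3 -m inch '[0,0,0,0,0,0,1,0,0,0,0,0,0,1,0,0,0,0,0,0,1,0,0,0,0,0,0,1,0,0,0,0,0,0,1,0,0,0,0,0,0,1,0,0,0,0,0,0,1]'
python3 -m inch '[0,0,0,0,0,-0.008,1,0,0,0,0,0,-0.01,1,0,0,0,0,0,-0.01,1,0,0,0,0,0,-0.006,1,0,0,0,0,0,0,1,0,0,0,0,0,0,1]'
python3 -c "
from h import *
to([580,61,193],75)"
```

```text
time: 10.0
tool_pos: [487.7, -202.1, 165.4]
tcp_rot: [-3.141, -0.0, 1.226]
contact_force: [-0.7, 1.0, -0.2]
grip_width: 15.7
finger_force: 30.0
time: 10.5
tool_pos: [487.9, -202.3, 193.0]
tcp_rot: [3.141, 0.0, 1.226]
contact_force: [-0.6, 0.2, -5.4]
grip_width: 15.4
finger_force: 30.0
t 10.5 pos [ 487.9 -202.3  193. ] az 70.27 F [-0.6  0.2 -5.4] M [-0.1   0.11 -0.03] w 15.4 ff 30.0
shift units [ 0.3486 -0.0028  0.    ] rows>= 6.7
rot units [ 0.0005  0.0001 -0.0551] deg [ 0.05  0.01 -4.73]
```

The jar is held and lifted (about 0.5 kg). Carry it to a standoff in front of the head at about (588,59), along the loop's own plane.

```bash
python3 -m inch '[0,0,0,0.006,0,0,1,0,0,0,0.012,0,0,1,0,0,0,0.018,0.001,0,1,0,0,0,0.0231,0.001,0,1,0,0,0,0.0231,0.001,0,1,0,0,0,0.0231,0.001,0,1,0,0,0,0.0231,0.001,0,1,0,0,0,0.0231,0.001,0,1,0,0,0,0.0231,0.001,0,1]' >/dev/null
python3 -m inch '[0,0,0,0.0231,0.0005,0,1,0,0,0,0.0231,0,0,1,0,0,0,0.0231,0,0,1,0,0,0,0.0231,0,0,1,0,0,0,0.0231,0,0,1,0,0,0,0.0231,0,0,1,0,0,0,0.018,0,0,1,0,0,0,0.012,0,0,1,0,0,0,0.006,0,0,1,0,0,0,0,0,0,1]'
python3 - <<'E'
from h import *
to([506.4,82.2,193],75)
I=[]
for n in("scene","top"):
    c=capture(n);im=c["image"];p=proj(c,[550,70,165]);u,v=p.astype(int)
    I.append(cv2.resize(im[v-30:v+45,u-50:u+50],None,fx=4,fy=4,interpolation=cv2.INTER_CUBIC)); print(n,u,v)
cv2.imwrite("pics/st.png",np.hstack(I)[:,:,::-1])
E
```

```text
time: 12.08
tool_pos: [587.8, 59.7, 192.4]
tcp_rot: [-3.141, -0.0, 1.228]
contact_force: [-0.2, 0.1, -5.7]
grip_width: 15.6
finger_force: 30.0
t 12.08 pos [587.8  59.7 192.4] az 70.34 F [-0.2  0.1 -5.7] M [-0.06  0.07 -0.02] w 15.6 ff 30.0
shift units [-0.0078 -0.1053 -0.0007] rows>= 2.0
rot units [-0.0002 -0.0001 -0.0543] deg [-0.02 -0.01 -4.66]
scene 353 233
top 278 172
```

View pics/st.png

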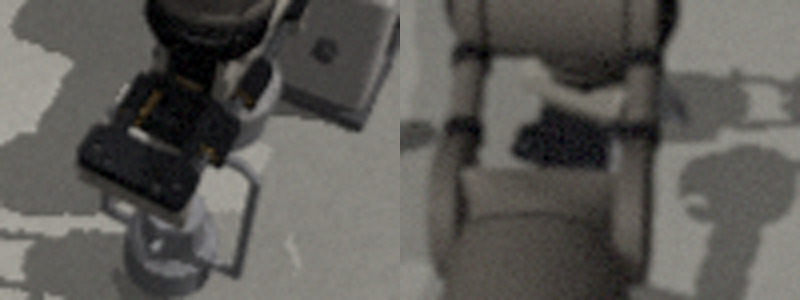

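The scene half shows the jar upright with its loop across the approach and the head just behind (about (265,110)). Slide in under the head, then turn to the entry azimuth.

```bash
python3 -m inch '[0,0,0,-0.001,-0.008,0,1,0,0,0,-0.001,-0.0145,0,1,0,0,0,-0.001,-0.02,0,1,0,0,0,-0.001,-0.02,0,1,0,0,0,-0.001,-0.02,0,1,0,0,0,-0.001,-0.0145,0,1,0,0,0,-0.0018,-0.0083,0,1]'
python3 -m inch '[0,0,0.032,0,0,0,1,0,0,0.06,0,0,0,1,0,0,0.06,0,0,0,1,0,0,0.06,0,0,0,1,0,0,0.06,0,0,0,1,0,0,0.06,0,0,0,1,0,0,0.06,0,0,0,1,0,0,0.06,0,0,0,1,0,0,0.06,0,0,0,1,0,0,0,0,0,0,1]'
python3 - <<'E'
from h import *
to([507.2,81.6,193],26)
c=capture("wrist");cv2.imwrite("pics/w4.png",c["image"][:,:,::-1]);print(proj(c,[506,81,165]))
E
```

```text
time: 12.77
tool_pos: [504.4, 81.1, 192.9]
tcp_rot: [-3.141, 0.0, 1.226]
contact_force: [-0.5, -0.4, -5.8]
grip_width: 15.9
finger_force: 30.0
time: 13.6
tool_pos: [506.4, 80.6, 192.9]
tcp_rot: [3.141, -0.0, 0.454]
contact_force: [-0.7, -0.2, -3.8]
grip_width: 15.4
finger_force: 30.0
t 13.6 pos [506.4  80.6 192.9] az 26.03 F [-0.7 -0.2 -3.8] M [-0.14  0.14  0.01] w 15.4 ff 30.0
shift units [ 0.0015 -0.0006 -0.0002] rows>= 0.0
rot units [ 0.0002 -0.0003  0.0003] deg [ 0.02 -0.02  0.03]
[319.5770647  234.77576561]
```

View pics/w4.png

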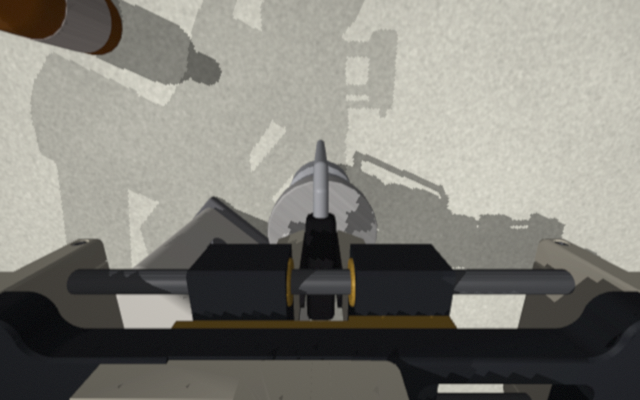

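The wrist view shows the head's front edge around the loop rod: left limb at about (268,230), right (378,230), top (~320,178). I'll compare that with the model numerically.

Run:
```python
from h import *
from scipy.optimize import least_squares
c=capture("wrist");g=cv2.GaussianBlur(cv2.cvtColor(c["image"],cv2.COLOR_RGB2GRAY),(3,3),0).astype(float)
A=np.radians(np.arange(-59,112,3))
def circ(h,r=38):return [proj(c,[h[0]+r*np.cos(a),h[1]+r*np.sin(a),165]) for a in A]
from scipy.ndimage import map_coordinates as mc
rs=np.arange(34,42.01,.25)
prof=np.array([mc(g,np.array(circ((506,81),r))[:,::-1].T,order=1) for r in rs])  # r x A
d=np.diff(prof,axis=0);
for i,a in enumerate(np.degrees(A)): 
    k=np.argmax(abs(d[:,i]));print(int(a),rs[k],round(d[k,i],1),end=" | ")
print(np.round(circ((506,81))[::14],0).tolist())
# fit rim contrast
best=max(((sum(abs(np.array(mc(g,np.array(circ((x,y),38.7))[:,::-1].T,order=1))-mc(g,np.array(circ((x,y),37.3))[:,::-1].T,order=1))),x,y) for x in np.arange(501,511.1,.5) for y in np.arange(76,86.1,.5)));print(best)
```

```text
-59 38.75 6.5 | -56 35.5 3.9 | -53 35.5 4.4 | -50 39.5 4.9 | -47 39.25 4.5 | -44 39.75 5.4 | -41 39.5 5.7 | -38 39.75 4.8 | -35 39.5 6.4 | -32 39.5 7.1 | -29 39.75 6.5 | -26 39.75 6.2 | -23 34.0 -7.0 | -20 40.25 7.7 | -17 40.5 8.5 | -14 40.75 8.1 | -11 39.0 -10.2 | -8 39.0 -9.9 | -5 38.75 -10.2 | -2 38.75 -10.2 | 1 38.75 -9.8 | 4 38.75 -10.1 | 7 39.0 -10.3 | 10 38.75 -9.1 | 13 38.5 -9.3 | 16 38.75 -8.8 | 19 39.0 -1.8 | 22 38.5 -0.7 | 25 34.75 -0.4 | 28 38.5 0.4 | 31 41.5 -0.8 | 34 38.5 -5.5 | 37 38.0 -7.4 | 40 37.75 -7.6 | 43 41.5 7.3 | 46 41.0 7.1 | 49 40.25 7.6 | 52 37.5 -7.3 | 55 40.0 10.4 | 58 39.25 13.2 | 61 39.25 12.1 | 64 38.75 11.9 | 67 38.5 10.4 | 70 38.25 9.3 | 73 38.0 10.4 | 76 37.75 9.1 | 79 37.5 5.6 | 82 37.25 2.9 | 85 36.75 1.8 | 88 36.75 2.0 | 91 36.25 2.5 | 94 36.25 2.9 | 97 36.5 3.0 | 100 41.25 -2.3 | 103 36.25 -6.8 | 106 35.75 -6.7 | 109 35.5 -7.3 | [[375.0, 231.0], [359.0, 196.0], [321.0, 181.0], [282.0, 194.0], [264.0, 228.0]]
(np.float64(1364.0225667378727), np.float64(507.0), np.float64(80.0))
```

The rim fit puts the head at about (507,79.4). Combined with the bar offset, the correction is about +1.3, +1.2 mm in tool x, y. Then rise gently, watching the force.

```bash
python3 -m inch '[0,0,0,0.0016,0.0015,-0.002,1,0,0,0,0,0,-0.003,1,0,0,0,0,0,-0.003,1,0,0,0,0,0,-0.002,1,0,0,0,0,0,0,1,0,0,0,0,0,0,1]'; python3 -c "
from h import *
to([507,81,204.4],26)"
python3 -m inch '[0,0,0,0,0,-0.0015,1,0,0,0,0,0,-0.001,1,0,0,0,0,0,0,1]'; python3 -c "
from h import *
to([507,81,204.4],26)"
```

```text
time: 14.2
tool_pos: [508.1, 80.8, 200.9]
tcp_rot: [3.141, -0.0, 0.459]
contact_force: [0.1, -0.6, -5.6]
grip_width: 15.7
finger_force: 30.0
t 14.2 pos [508.1  80.8 200.9] az 26.28 F [ 0.1 -0.6 -5.6] M [-0.13  0.16 -0.01] w 15.7 ff 30.0
shift units [-0.0011 -0.0008 -0.0044] rows>= 0.1
rot units [ 0.0001 -0.0003  0.0033] deg [ 0.01 -0.02  0.28]
time: 14.45
tool_pos: [508.1, 80.8, 202.8]
tcp_rot: [3.142, -0.0, 0.458]
contact_force: [0.7, -1.4, -4.8]
grip_width: 15.6
finger_force: 30.0
t 14.45 pos [508.1  80.8 202.8] az 26.27 F [ 0.7 -1.4 -4.8] M [-0.1   0.14  0.03] w 15.6 ff 30.0
shift units [-0.0011 -0.0008 -0.002 ] rows>= 0.0
rot units [ 0.     -0.0002  0.0031] deg [ 0.   -0.02  0.27]
```

```bash
for i in 1; do python3 -m inch '[0,0,0,0,0,-0.0015,1,0,0,0,0,0,-0.001,1,0,0,0,0,0,0,1]' | sed -n 2,4p; done
python3 -m inch '[0,0,0,0,0,-0.001,1,0,0,0,0,0,-0.001,1,0,0,0,0,0,0,1]'| sed -n 2,4p; python3 -c "
from h import *
to([507,81,204.4],26)"
```

```text
tool_pos: [508.1, 80.8, 204.8]
tcp_rot: [3.142, -0.0, 0.458]
contact_force: [0.5, 0.8, -5.0]
tool_pos: [508.2, 80.9, 206.4]
tcp_rot: [3.142, -0.001, 0.458]
contact_force: [0.5, 0.2, -6.2]
t 14.95 pos [508.2  80.9 206.4] az 26.26 F [ 0.5  0.2 -6.2] M [-0.03  0.01  0.03] w 15.9 ff 30.0
shift units [-0.0013 -0.0008  0.0025] rows>= 0.1
rot units [ 0.     -0.0004  0.0031] deg [ 0.   -0.03  0.26]
```

```bash
python3 -m inch '[0,0,0,0,0,-0.001,1,0,0,0,0,0,-0.001,1,0,0,0,0,0,0,1]'| sed -n 2,4p;python3 -m inch '[0,0,0,0,0,-0.001,1,0,0,0,0,0,-0.001,1,0,0,0,0,0,0,1]'| sed -n 2,4p; python3 -c "
from h import *
to([507,81,226.4],26)"
```

```text
tool_pos: [508.5, 80.9, 208.2]
tcp_rot: [3.141, -0.001, 0.458]
contact_force: [1.1, 0.6, -4.7]
tool_pos: [508.4, 80.8, 209.8]
tcp_rot: [3.141, -0.001, 0.458]
contact_force: [2.3, 0.8, -5.4]
t 15.45 pos [508.4  80.8 209.8] az 26.26 F [ 2.3  0.8 -5.4] M [ 0.15 -0.26 -0.  ] w 15.3 ff 30.0
shift units [-0.0015 -0.0009 -0.0207] rows>= 0.4
rot units [ 0.0002 -0.0007  0.003 ] deg [ 0.02 -0.06  0.26]
```

The pins are in the entries. A slight +x side force shows, so yield 0.8 mm that way and keep rising.

```bash
python3 -m inch '[0,0,0,0.0009,0.0004,-0.001,1,0,0,0,0,0,-0.0015,1,0,0,0,0,0,0,1]'| sed -n 2,4p;python3 -m inch '[0,0,0,0,0,-0.0015,1,0,0,0,0,0,-0.0015,1,0,0,0,0,0,0,1]'| sed -n 2,4p; python3 -c "
from h import *
to([508,81,226.9],26)"
```

```text
tool_pos: [509.0, 80.8, 211.8]
tcp_rot: [3.141, -0.0, 0.458]
contact_force: [1.1, 0.7, -4.4]
tool_pos: [508.9, 80.8, 214.2]
tcp_rot: [3.141, -0.0, 0.458]
contact_force: [1.0, 0.7, -4.8]
t 15.95 pos [508.9  80.8 214.2] az 26.27 F [ 1.   0.7 -4.8] M [ 0.13 -0.16 -0.08] w 15.4 ff 30.0
shift units [-0.001  -0.0007 -0.0159] rows>= 0.3
rot units [ 0.0001 -0.0003  0.0031] deg [ 0.01 -0.02  0.27]
```

```bash
python3 -m inch '[0,0,0,0.0004,0.0002,-0.0015,1,0,0,0,0,0,-0.0015,1,0,0,0,0,0,-0.001,1,0,0,0,0,0,0,1]'| sed -n 2,4p;python3 -m inch '[0,0,0,0,0,-0.0015,1,0,0,0,0,0,-0.0015,1,0,0,0,0,0,-0.001,1,0,0,0,0,0,0,1]'| sed -n 2,4p; python3 -c "
from h import *
to([508,81,226.9],26)"
```

```text
tool_pos: [509.1, 80.8, 216.9]
tcp_rot: [-3.141, 0.0, 0.458]
contact_force: [1.8, 0.9, -8.4]
tool_pos: [509.2, 80.8, 220.3]
tcp_rot: [-3.142, -0.0, 0.458]
contact_force: [1.3, 0.1, -8.3]
t 16.62 pos [509.2  80.8 220.3] az 26.27 F [ 1.3  0.1 -8.3] M [ 0.01 -0.15 -0.01] w 15.7 ff 30.0
shift units [-0.0012 -0.0009 -0.0082] rows>= 0.2
rot units [-0.0001 -0.      0.0031] deg [-0.   -0.    0.27]
```

```bash
python3 -m inch '[0,0,0,0.0003,0.0001,-0.002,1,0,0,0,0,0,-0.002,1,0,0,0,0,0,0,1]'| sed -n 2,4p;python3 -m inch '[0,0,0,0,0,-0.002,1,0,0,0,0,0,-0.002,1,0,0,0,0,0,0.0,1,0,0,0,0,0,0,1]'| sed -n 2,4p; python3 -c "
from h import *
to([508,81,226.9],71)"
```

```text
tool_pos: [509.3, 80.9, 223.7]
tcp_rot: [-3.141, 0.0, 0.458]
contact_force: [0.8, 0.6, -9.5]
tool_pos: [509.3, 80.9, 226.6]
tcp_rot: [-3.141, 0.0, 0.458]
contact_force: [0.8, 1.4, -10.5]
t 17.2 pos [509.3  80.9 226.6] az 26.27 F [  0.8   1.4 -10.5] M [ 0.08 -0.14 -0.01] w 15.4 ff 30.0
shift units [-0.0014 -0.0009 -0.0003] rows>= 0.0
rot units [-2.000e-04  1.000e-04 -5.205e-01] deg [-2.000e-02  1.000e-02 -4.473e+01]
```

The pins are at run height. Turn anticlockwise, in parts.

```bash
python3 -m inch '[0,0,-0.02,0,0,0,1,0,0,-0.03,0,0,0,1,0,0,-0.03,0,0,0,1,0,0,-0.03,0,0,0,1,0,0,-0.02,0,0,0,1,0,0,0,0,0,0,1]'| sed -n 2,4p; python3 -c "
from h import *
to([508.9,81.2,226.9],71)"
python3 -m inch '[0,0,-0.02,0,0,0,1,0,0,-0.03,0,0,0,1,0,0,-0.03,0,0,0,1,0,0,-0.03,0,0,0,1,0,0,-0.02,0,0,0,1,0,0,0,0,0,0,1]'| sed -n 2,4p; python3 -c "
from h import *
to([508.6,81.5,226.9],71)"
```

```text
tool_pos: [509.1, 80.7, 226.4]
tcp_rot: [-3.141, 0.001, 0.654]
contact_force: [0.7, 0.1, -10.8]
t 17.7 pos [509.1  80.7 226.4] az 37.5 F [  0.7   0.1 -10.8] M [-0.08  0.03  0.02] w 15.8 ff 30.0
shift units [ 0.0001 -0.0006 -0.0006] rows>= 0.0
rot units [-0.0004  0.0005 -0.3898] deg [ -0.04   0.04 -33.5 ]
tool_pos: [509.1, 80.8, 226.5]
tcp_rot: [-3.141, 0.001, 0.849]
contact_force: [0.6, 0.2, -10.7]
t 18.2 pos [509.1  80.8 226.5] az 48.62 F [  0.6   0.2 -10.7] M [-0.05  0.03  0.02] w 15.6 ff 30.0
shift units [ 0.0002 -0.0011 -0.0005] rows>= 0.0
rot units [-0.0005  0.0003 -0.2604] deg [ -0.04   0.03 -22.38]
```

```bash
python3 -m inch '[0,0,-0.02,0,-0.0003,0,1,0,0,-0.03,0,-0.0003,0,1,0,0,-0.04,0,0,0,1,0,0,-0.04,0,0,0,1,0,0,-0.04,0,0,0,1,0,0,-0.03,0,0,0,1,0,0,-0.02,0,0,0,1,0,0,0,0,0,0,1]'| sed -n 2,4p; python3 -c "
from h import *
to([508.6,81.5,226.9],71)"
python3 -m inch '[0,0,-0.01,0,0,0,1,0,0,-0.01,0,0,0,1,0,0,0,0,0,0,1]'| sed -n 2,4p; python3 -c "
from h import *
to([508.6,81.5,226.9],71)"
```

```text
tool_pos: [508.9, 81.2, 226.6]
tcp_rot: [-3.141, 0.0, 1.178]
contact_force: [0.2, 1.2, -10.4]
t 18.87 pos [508.9  81.2 226.6] az 67.49 F [  0.2   1.2 -10.4] M [-0.07  0.01  0.02] w 15.7 ff 30.0
shift units [ 0.0003 -0.0005 -0.0004] rows>= 0.0
rot units [-0.0004  0.0001 -0.0409] deg [-0.03  0.01 -3.51]
tool_pos: [508.9, 81.2, 226.6]
tcp_rot: [-3.141, 0.0, 1.209]
contact_force: [0.1, 1.2, -10.8]
t 19.12 pos [508.9  81.2 226.6] az 69.25 F [  0.1   1.2 -10.8] M [-0.03  0.1  -0.06] w 15.6 ff 30.0
shift units [ 0.0002 -0.0005 -0.0004] rows>= 0.0
rot units [-0.0002  0.     -0.0204] deg [-0.02  0.   -1.75]
```

```bash
for i in 1; do python3 -m inch '[0,0,-0.01,0,0,0,1,0,0,-0.01,0,0,0,1,0,0,0,0,0,0,1]' >/dev/null; python3 -c "
from h import *
to([508.6,81.5,226.9])"; done
python3 -m inch '[0,0,-0.01,0,0,0,1,0,0,-0.005,0,0,0,1,0,0,0,0,0,0,1]' >/dev/null; python3 -c "
from h import *
to([508.6,81.5,226.9])"
```

```text
t 19.37 pos [509.   81.3 226.6] az 71.01 F [ -0.1   1.  -10.8] M [ 0.18  0.08 -0.06] w 15.8 ff 30.0
shift units [ 0.     -0.0005 -0.0003] rows>= 0.0
t 19.62 pos [509.   81.4 226.6] az 72.27 F [  0.8   2.  -12. ] M [ 0.38  0.08 -0.14] w 15.7 ff 30.0
shift units [-0.     -0.0006 -0.0003] rows>= 0.0
```

```bash
python3 -m inch '[0,0,-0.01,0,0,0,1,0,0,-0.005,0,0,0,1,0,0,0,0,0,0,1]' >/dev/null; python3 -c "
from h import *
to([508.6,81.5,226.9])"
```

```text
t 19.87 pos [509.   81.3 226.6] az 73.55 F [ -0.9   3.6 -11.4] M [ 0.4   0.07 -0.46] w 15.6 ff 30.2
shift units [ 0.0001 -0.0006 -0.0003] rows>= 0.0
```

The end wall is felt at about 72.3°. Back off to the notch centre (~69.8°) and lower gently.

```bash
python3 -m inch '[0,0,0.022,0,0,0,1,0,0,0.021,0,0,0,1,0,0,0,0,0,0,1]' >/dev/null; python3 -c "
from h import *
to([508.6,81.5,226.9])"
python3 -m inch '[0,0,0,0,0,0.0015,1,0,0,0,0,0,0.0015,1,0,0,0,0,0,0.001,1,0,0,0,0,0,0,1]' >/dev/null; python3 -c "
from h import *
to([508.6,81.5,218.4])"
```

```text
t 20.12 pos [509.   81.1 226.7] az 69.8 F [ -0.4   1.8 -10.9] M [0.28 0.12 0.02] w 15.5 ff 30.0
shift units [ 0.0003 -0.0006 -0.0003] rows>= 0.0
t 20.45 pos [509.   81.1 223.3] az 69.87 F [ -0.7   2.  -10.3] M [ 0.21  0.16 -0.03] w 15.9 ff 30.0
shift units [ 0.0002 -0.0007  0.0062] rows>= 0.1
```

```bash
python3 -m inch '[0,0,0,0,0,0.0015,1,0,0,0,0,0,0.001,1,0,0,0,0,0,0,1]' >/dev/null; python3 -c "
from h import *
to([508.6,81.5,218.4])"
python3 -m inch '[0,0,0,0,0,0.0015,1,0,0,0,0,0,0.001,1,0,0,0,0,0,0,1]' >/dev/null; python3 -c "
from h import *
to([508.6,81.5,218.4])"
```

```text
t 20.7 pos [509.1  81.2 221.4] az 69.85 F [ 0.1  1.8 -9.1] M [0.23 0.16 0.05] w 15.8 ff 30.0
shift units [ 0.0002 -0.0007  0.0038] rows>= 0.1
t 20.95 pos [509.3  81.1 219.5] az 69.84 F [ 0.4  1.  -7.6] M [0.25 0.01 0.03] w 15.7 ff 30.0
shift units [ 0.0001 -0.0009  0.0013] rows>= 0.0
```

```bash
python3 -m inch '[0,0,0,0,0,0.001,1,0,0,0,0,0,0,1]' >/dev/null; python3 -c "
from h import *
to([508.6,81.5,218.4])"
python3 -m inch '[0,0,0,0,0,0.001,1,0,0,0,0,0,0,1]' >/dev/null; python3 -c "
from h import *
to([508.6,81.5,218.4])"
```

```text
t 21.12 pos [509.2  81.2 218.7] az 69.84 F [ 0.5  0.9 -8. ] M [ 0.26 -0.04  0.04] w 15.7 ff 30.0
shift units [ 0.0001 -0.0009  0.0003] rows>= 0.0
t 21.28 pos [509.3  81.2 218.2] az 69.84 F [ 0.3  1.6 -4.6] M [0.26 0.12 0.09] w 15.9 ff 30.0
shift units [ 0.     -0.0009 -0.0002] rows>= 0.0
```

Unloading onto the notch floor is starting. A little more, until the weight is taken.

```bash
python3 -m inch '[0,0,0,0,0,0.0008,1,0,0,0,0,0,0,1]' >/dev/null; python3 -c "
from h import *
to([508.6,81.5,218.4])"
```

```text
t 21.45 pos [509.4  81.3 218.1] az 69.84 F [-1.   1.7  0.9] M [0.27 0.38 0.08] w 15.6 ff 30.0
shift units [-0.0001 -0.0011 -0.0004] rows>= 0.0
```

Seated at the notch height. Release, then rise clear.

```bash
python3 -m inch '[0,0,0,0,0,0,-1,0,0,0,0,0,0,-1,0,0,0,0,0,0,-1,0,0,0,0,0,0,-1,0,0,0,0,0,0,-1,0,0,0,0,0,0,-1,0,0,0,0,0,0,-1,0,0,0,0,0,0,-1]'
python3 -m inch '[0,0,0,0,0,-0.006,-1,0,0,0,0,0,-0.02,-1,0,0,0,0,0,-0.03,-1,0,0,0,0,0,-0.03,-1,0,0,0,0,0,-0.03,-1,0,0,0,0,0,-0.02,-1,0,0,0,0,0,0,-1,0,0,0,0,0,0,-1]'
python3 - <<'E'
from h import *
c=capture("wrist");im=c["image"];print([np.round(proj(c,p)).tolist() for p in ([507,80,235],[507,80,165])])
g=cv2.cvtColor(im,cv2.COLOR_RGB2GRAY);p=proj(c,[507,80,235]);u,v=p.astype(int)
m=np.zeros_like(g);m[max(0,v-45):v+45,u-75:u+75]=1
b=((g<45)&(m>0)).astype(np.uint8);n,l,s,ce=cv2.connectedComponentsWithStats(b)
for i in range(1,n):
    if s[i,4]>80:
        r=cv2.minAreaRect(np.argwhere(l==i)[:,::-1].astype(np.float32));W=np.array([atz(c,*q,235)[:2] for q in cv2.boxPoints(r)]);print(r,W.round(1).tolist(),W.mean(0))
E
```

```text
time: 22.12
tool_pos: [509.1, 81.1, 217.2]
tcp_rot: [3.142, -0.0, 1.219]
contact_force: [-0.1, -0.6, 0.5]
grip_width: 64.4
finger_force: 0.0
time: 22.78
tool_pos: [509.3, 81.2, 326.6]
tcp_rot: [3.14, -0.001, 1.219]
contact_force: [0.2, -0.4, -0.5]
grip_width: 91.9
finger_force: 0.0
[[318.0, 207.0], [319.0, 188.0]]
((319.4999694824219, 205.49998474121094), (62.99999237060547, 14.999998092651367), 90.0) [[512.4, 110.8], [524.7, 106.3], [504.4, 49.9], [491.2, 54.7]] [508.16481996  80.43052532]
((248.1621551513672, 217.47296142578125), (18.412687301635742, 8.38434886932373), 80.53767395019531) [[441.8, 102.3], [449.4, 100.9], [444.7, 83.7], [437.0, 85.1]] [443.25212115  93.00609731]
```

The bar is seen at (508.2,80.4) with length about 60 mm at the locked height, so the jar hangs locked and free. Hand in.

```bash
python3 -m inch '[0,0,0,0,0,0,-1,0,0,0,0,0,0,-1,0,0,0,0,0,0,-1]'|head -1; python3 -c "
from plant import *
print(close_job())"
```

```text
time: 23.08
the job is handed in; nothing more can be done
None
```

The job is handed in at 23 s with the jar released and hanging in the collar's notches. The pins entered and turned freely, and the collar took the jar's weight at about the expected notch height. No verdict was returned.

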